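# Seat the nested lids on the canister, then take off the dust cover alone

## Task

The wooden inner lid and the steel dust cover lie nested on the bench: lift both together by the wooden post and lower them level onto the open steel canister, and after the cover has come to rest on the rim keep lowering the post until you feel the inner lid meet its padded seat, then press it gently but distinctly home. Let go of the post, take the dust cover by its collar and lift it straight off until all of it is clear above the top of the post, leaving the inner lid seated and undisturbed. Finish while still holding the cover up, level and still; do not put it down.

Things in the scene. Friction and masses are not known exactly. Their poses are not given: they have to be found in the camera images.
- canister: Open round canister of plain steel, fixed to the bench: 108 mm outside diameter, 100 mm bore, rim 85 mm above its origin, small wire loop on its side. Origin: centre of its underside; z up.
- canister_rim (a point): Centre of the canister's mouth, level with the rim. Below it, inside, is a level rubber-padded seat of unknown depth: the inner lid's origin comes to rest on it 21 to 29 mm below this point. The pad gives 1 mm for each 1.5 N and at most 8 mm, then stops hard. A push of about 8 N is right; never 25 N or more.
- inner_lid: Inner lid: plain light-wood disc, 92 mm diameter, 18 mm thick, lower edge chamfered, with an upright round wooden post, 16 mm diameter, on its centre; about 0.22 kg. Origin: centre of the underside; z up. It starts flat on the bench, the dust cover resting loosely on the disc and the post standing up through the cover's collar; raising the post carries both.
- post_top (a point): Top of the post, on its axis, 77 mm above the inner lid's origin. It stands 39 mm above the collar's top while nested. Grip only the top 18 mm: once the cover has landed on the rim, the post sinks a further 4 to 17 mm through the collar before the lid is home.
- outer_lid: Dust cover (outer lid): plain steel disc, 126 mm diameter, 4 mm thick, a skirt round its edge hanging 14 mm below the origin (120 mm inside, fits over the canister), a round upright collar in the middle; about 0.15 kg. Origin: centre of the disc's underside, which rests on the inner lid's disc at first and on the canister's rim later; z up.
- collar_top (a point): Centre of the collar's upper edge, 20 mm above the cover's origin. The collar is 36 mm outside diameter, stands 16 mm above the disc and has a 22 mm hole for the post. It is where to grip the cover; the post then stands up between the fingers, 28 to 35 mm above this point.

How it is judged:
By the outcome, as a careful person would: the job done as asked, in the order asked, and still so for the second after the job is handed in, while the arm keeps its last pose, push and grip.
It also fails if it takes over 48 s, if anything falls off the work surface, if the arm or the gripper's body presses on something with over 40 N, if the wrist force passes 120 N, or if a joint passes its speed limit or range.

## Robot

A 7-joint arm with a two-finger parallel gripper is mounted at the origin on a cart in front of the work surface, level with it; the furniture and walls round the work are solid. World frame = base frame: x ahead of the robot, y to its left, z up, the work surface at z = 0. Lengths are in m, angles in rad, forces in N, time in s.
With the tool pointing down it reaches from about 0.425 to 0.925 m from the base axis. Payload 6.8 kg.
Tool frame: the origin (TCP) lies where the fingers leave the gripper's body, on its centre line; the fingertips stand 73 mm ahead of it and the grasp point (between the pads) lies 54 mm ahead of it; z points along the fingers, y is the line along which they close (so a half turn about z gives the same grasp; the last joint's range is limited). The gripper opens to 85 mm and grips with 20 to 120 N. Pads are 22 mm wide; open, the fingers measure 114 mm over their backs; the gripper's body (76 mm by 85 mm) begins 54 mm behind the grasp point. The pads swing forward as they close: fully open they stand 13 mm farther back than shut.
Start: joints at [1.194, 0.477, 0.022, 1.555, -0.011, 1.109, -0.083], TCP at [0.179, -0.651, 0.304] pointing down, gripper open.
Joint ranges: [-2.96, 2.96], [-0.34, 2.1], [-1.41, 1.46], [0.24, 2.44], [-1.37, 4.51], [0.17, 1.92], [-2.96, 2.96]. Speed limits (rad/s): [2.39, 2.39, 3.14, 3.14, 3.14, 3.14, 3.14].

## Interface

Orientations are given as a rotation vector (axis times angle).
In Python, from bench import r, grab_frame, camera_info gives the robot as it stands.
- The arm moves only by the shell command python3 -m pendant 'ROWS' [OPENING] [FORCE]. ROWS is 1 to 5 rows, parted by a bar, with the numbers parted by commas; each row has 6 numbers: dx, dy, dz in a scale on which 1.0 is 0.75 m, then a rotation vector rx, ry, rz in shares of 4 rad (1.0 is 4 rad); each row is the pose to reach, as a shift and turn from the pose commanded when the command began, along the tool's axes at that moment; what a row does not reach only later rows make up. A row lasts 1/10 s, in which the tool goes at most 0.05 m and 0.15 rad, less where a joint would pass 70% of its speed; a pose out of reach is approached as far as the arm can. OPENING is the finger opening in m, set as the command begins (- or left out keeps the last). The fingers move at their own pace and stop on an object; FORCE is the grip in N (left out, the last holds). Time passes only in rows, so rows that do not move let the fingers close. It prints the time, the measured TCP pose, the force, the opening and the grip force at its end. A shift or turn number past 1, either way, is cut back to 1. Input that does not fit is refused with a message, and nothing moves.
- r.get_obs(): the state, without advancing time (a new reading comes with each control period).
- grab_frame(name): name is "scene" or "top" or "wrist"; returns (picture, depth): 420x560x3 uint8, blue, green, red; 420x560 float32, m along the optical axis (not along the pixel's ray), 0 where there is no reading.
- camera_info(name): a dict with "camera_matrix" (3x3 intrinsics, pixels), "R" (3x3) and "t" (3): a world point X has camera coordinates R X + t. Camera axes: x right, y down, z forward; pixel columns grow to the right and rows downward; lengths in m; the calibration is good to about 2 mm. The wrist camera is an equidistant fisheye: a pixel r from the principal point sees the ray r / f radians off the axis. A picture is of the moment at which its call begins: read the wrist's pose just before it. camera_info takes no time and is no camera call; for the wrist camera it gives the pose at the moment of the call.
- r.hand_in(): hands the job in; it is judged then, once.
The state is a dict: "clock": time; "joints": joint angles; "qvel": joint speeds; "tau": joint torques, N m; "tcp_pos": TCP position; "orientation": TCP orientation; "contact_force": force on the tool from outside, world axes, zero at the start; "moment": the same for the moment, N m; "grip_width": finger opening in m; "gripper_force": force on a finger pad.
Only numpy, scipy, OpenCV 4.12 (cv2) and the standard library are available. Lean on these libraries where they do the work, as an engineer would, in place of code of your own. Each camera call takes 0.05 s, during which the arm holds its last target. There are 200 camera calls.

## Working session

There is one attempt and no reset: what is moved stays moved. The work goes in short steps, Python scripts to look and compute and a shell command to move; the robot and the scene stay as the last step left them, time stands still between calls to the robot, and variables do not carry over. Pictures are saved under pics/ and viewed, at most 10 in all, crops included, and the job is handed in when it is done.

```bash
ls; mkdir -p pics; python3 - <<'E'
from bench import r,grab_frame,camera_info
import cv2,numpy as np
o=r.get_obs();print({k:np.round(v,3) for k,v in o.items()})
a=[]
for n in("scene","top"):
    im,d=grab_frame(n);np.savez(f"{n}0.npz",im=im,d=d);cv2.imwrite(f"pics/{n}0.png",im)
    c=camera_info(n);print(n,c["camera_matrix"],c["R"],c["t"])
E
```

```text
pics
{'clock': np.float64(0.0), 'joints': array([ 1.194,  0.478,  0.022,  1.556, -0.011,  1.109, -0.083]), 'qvel': array([ 0.002,  0.   ,  0.001,  0.   , -0.002,  0.001, -0.   ]), 'tau': array([-1.0000e-03, -5.9644e+01,  1.6070e+00, -2.8120e+01,  1.2000e-02,
        9.0000e-03, -0.0000e+00]), 'tcp_pos': array([ 0.179, -0.65 ,  0.303]), 'orientation': array([-3.111e+00, -4.210e-01,  1.000e-03]), 'contact_force': array([0.577, 1.483, 0.304]), 'moment': array([0.002, 0.002, 0.052]), 'gripper_force': np.float64(0.0), 'grip_width': np.float64(0.085)}
scene [[509.37360867   0.         286.18147762]
 [  0.         509.37360867 213.29571451]
 [  0.           0.           1.        ]] [[ 0.83357313 -0.55218448  0.01575246]
 [-0.27083288 -0.43336817 -0.85955895]
 [ 0.48146172  0.71223896 -0.51079377]] [-0.3976243   0.23679146  0.59502152]
top [[524.37539038   0.         278.85923245]
 [  0.         524.37539038 207.10472475]
 [  0.           0.           1.        ]] [[ 0.00945096 -0.99989935  0.01058113]
 [-0.99713814 -0.01021755 -0.07490751]
 [ 0.07500808 -0.0098429  -0.99713435]] [0.05042221 0.52625828 0.96919354]
```

View pics/top0.png

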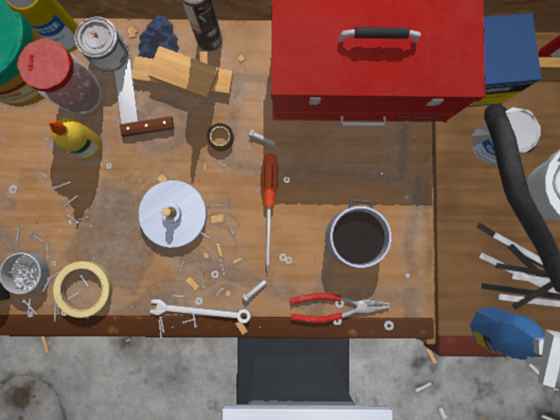

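View pics/scene0.png

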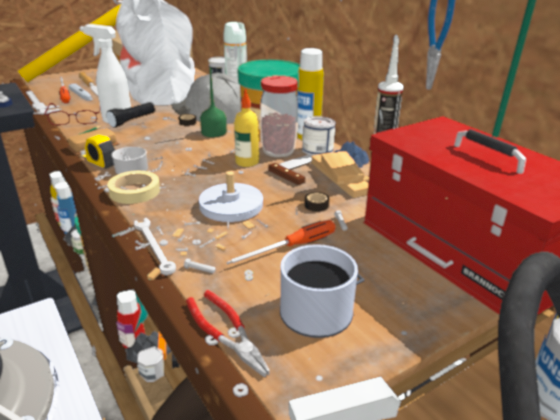

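Top view: the nested cover is centred near (172,214) with its post at about (170,212), and the canister mouth is near (360,236). In the scene view, the post top is near (230,175) and the canister mouth near (318,268). Next I'll fit circles to points at the known heights.

```bash
cat > h.py <<'E'
import numpy as np,cv2
from bench import r,grab_frame,camera_info
def cloud(d,c):
    v,u=np.indices(d.shape);K=c["camera_matrix"]
    p=np.stack([(u-K[0,2])/K[0,0]*d,(v-K[1,2])/K[1,1]*d,d],-1)
    return (p-c["t"])@c["R"]
def ray(uv,c,z):
    K=c["camera_matrix"];d=np.array([(uv[0]-K[0,2])/K[0,0],(uv[1]-K[1,2])/K[1,1],1])@c["R"]
    o=-c["t"]@c["R"];return o+d*(z-o[2])/d[2]
def circ(P):
    A=np.c_[2*P,np.ones(len(P))];s=np.linalg.lstsq(A,(P**2).sum(1),rcond=None)[0]
    return s[:2],np.sqrt(s[2]+s[:2]@s[:2])
E
python3 - <<'E'
from h import *
for n,pc,pl in(("top",(360,236),(172,214)),("scene",(318,268),(231,202))):
    f=np.load(n+"0.npz");c=camera_info(n);W=cloud(f["d"],c);ok=f["d"]>0
    for nm,z,uv,lo,hi,R in(("can",.085,pc,.079,.092,.07),("cover",.022,pl,.016,.029,.08),("post",.077,pl,.06,.085,.03)):
        g=ray(uv,c,z if nm!="post" else .022)
        m=ok&(W[...,2]>lo)&(W[...,2]<hi)&(np.hypot(W[...,0]-g[0],W[...,1]-g[1])<R)
        P=W[m];v,u=np.nonzero(m)
        if len(P)<4: print(n,nm,"few",len(P));continue
        hull=cv2.convexHull(np.c_[u,v].astype(np.float32))[:,0]
        H=np.array([ray(q,c,z)[:2] for q in hull])
        print(n,nm,len(P),"med",P.mean(0).round(4),"z",np.percentile(P[:,2],[5,50,95]).round(4),"hullcirc",circ(H)[0].round(4),round(circ(H)[1],4))
        print("   enc",cv2.minEnclosingCircle(P[:,:2].astype(np.float32)), "px",u.mean().round(1),v.mean().round(1), u.min(),u.max(),v.min(),v.max())
o=r.get_obs();from scipy.spatial.transform import Rotation as Ro
print(Ro.from_rotvec(o["orientation"]).as_matrix().round(3))
E
```

```text
top can 481 med [ 0.4695 -0.0892  0.0857] z [0.0811 0.0858 0.0888] hullcirc [ 0.4699 -0.0865] 0.0537
   enc ((0.4700121581554413, -0.08655139803886414), 0.054019197821617126) px 361.5 237.2 329 390 207 267
top cover 3267 med [0.5104 0.256  0.0233] z [0.0203 0.0234 0.0264] hullcirc [0.5108 0.2564] 0.0629
   enc ((0.5110553503036499, 0.25635796785354614), 0.06314371526241302) px 171.8 214.1 138 205 181 247
top post 75 med [0.5107 0.2552 0.0759] z [0.0649 0.0774 0.08  ] hullcirc [0.5106 0.255 ] 0.0083
   enc ((0.5108922123908997, 0.2560080885887146), 0.0076934159733355045) px 166.5 212.1 162 171 208 216
scene can 896 med [ 0.4687 -0.093   0.0835] z [0.0795 0.0842 0.0862] hullcirc [ 0.469  -0.0917] 0.056
   enc ((0.4711965322494507, -0.08943849802017212), 0.055264830589294434) px 319.0 270.2 281 357 245 295
scene cover 1466 med [0.5072 0.2435 0.022 ] z [0.0185 0.0221 0.0239] hullcirc [0.5107 0.2493] 0.0656
   enc ((0.5115475654602051, 0.253543496131897), 0.06487791240215302) px 230.7 200.8 199 262 184 216
scene post 88 med [0.5111 0.2505 0.0699] z [0.0608 0.0703 0.078 ] hullcirc [0.5027 0.2404] 0.0201
   enc ((0.5126335024833679, 0.25224775075912476), 0.008850003592669964) px 229.9 176.9 226 234 171 182
[[ 0.964  0.266 -0.001]
 [ 0.266 -0.964  0.002]
 [-0.    -0.002 -1.   ]]
```

```bash
python3 - <<'E'
from h import *
f=np.load("top0.npz");W=cloud(f["d"],camera_info("top"));W=W[f["d"]>0]
f=np.load("scene0.npz");V=cloud(f["d"],camera_info("scene"));W=np.r_[W,V[f["d"]>0]]
xs=np.arange(.1,.85,.05);ys=np.arange(.45,-.75,-.05)
print("cm; cols y:",*(f"{y*100:4.0f}" for y in ys))
for x in xs[::-1]:
    print(f"{x:.2f}      ",*(f"{(lambda q:q.max()*100 if len(q)>3 else -99)(W[(abs(W[:,0]-x)<.025)&(abs(W[:,1]-y)<.025)][:,2]):4.0f}" for y in ys))
E
```

```text
cm; cols y:   45   40   35   30   25   20   15   10    5    0   -5  -10  -15  -20  -25  -30  -35  -40  -45  -50  -55  -60  -65  -70
0.80         18   18    8    4    4    4    4    1   19   19   22   22   22   19   19   13   13   13    6    3  -99  -99  -99  -99
0.75         18   18    3    4    5    4    2    1   19   19   19   19   19   19   19   13   13   13   -3   -3  -99  -99  -99  -99
0.70         18   18    2    2    2    2    2    1   19   19   19   19   19   19   19   17   14    8   -4   -3  -99  -99  -99  -99
0.65         18   18    2    2    1    2    2    2    2    1    1    1   18    1    1   18   18    8    7    0  -99  -99  -99  -99
0.60         12   12    1    1    2    1    1    3    3    1    1    1    1    1    1   19   18    8    9   -3  -99  -99  -99  -99
0.55          1    1    1    3    4    3    1    3    3    1    6    8    1    1    1   18   18   13    9   -3  -99  -99  -99  -99
0.50          1    2    1    3    8    3    1    2    2    1    9    9    9    1    1   -3   15   13    8    1  -99  -99  -99  -99
0.45          1    1    1    3    3    3    1    2 
[... 296 characters left out ...]
   -3   20   20   -1   -0  -99  -99  -99  -99
0.30          3    3    1    1    5    4    2    2    2    2    2    1    1    1    1   11   21   21   -3   -3  -99  -99  -99  -99
0.25        -52  -52  -52  -52  -99  -99  -99  -99  -99  -99  -99  -99  -99  -99   -3    7   21   -3   -4  -99  -99  -99  -99  -99
0.20        -99  -99  -99  -99  -99  -99  -99  -99  -99  -99  -99  -99  -99  -99  -99  -99  -99  -99  -99  -99  -99  -99  -99  -99
0.15        -79  -79  -79  -79  -79  -70    1    1    1    1    1    1    1  -70  -79  -79  -78  -79  -79  -99  -99  -99  -99  -99
0.10        -79  -79  -79  -78  -79  -69    0    2    2    3    2    2  -69  -70  -79  -79  -79  -79  -79  -78  -79  -79  -79  -79
```

Careful with the scale: shifts go in shares of 0.75 m and turns go in shares of 4 rad. That gives: 0.18 m / 0.75 = 0.24, 0.135 m / 0.75 = 0.18.

```bash
python3 -m pendant '0,0,-0.0667,0,0,0 | 0.06,-0.0267,-0.08,0,0,0 | 0.12,-0.06,-0.08,0,0,0 | 0.18,-0.0867,-0.08,0,0,0 | 0.24,-0.12,-0.08,0,0,0' .05 60; python3 -m pendant '0.0573,-0.028,0,0,0,0 | 0.1147,-0.056,0,0,0,0 | 0.172,-0.084,0,0,0,0 | 0.2267,-0.1107,0,0,0,0 | 0.276,-0.1387,0,0,0,0'
```

```text
clock: 0.6
tcp_pos: [0.3285, -0.5164, 0.3637]
orientation: [-3.113, -0.421, -0.0]
contact_force: [0.4, -0.6, -0.8]
grip_width: 0.05
gripper_force: 0.0
clock: 1.1
tcp_pos: [0.5005, -0.3608, 0.3635]
orientation: [-3.113, -0.422, 0.0]
contact_force: [-0.0, 0.4, -1.1]
grip_width: 0.0502
gripper_force: 0.0
```

Scaled: -0.23 m / 0.75 = -0.3067, -0.046 m / 0.75 = -0.0613.

```bash
python3 -m pendant '0.0181,-0.0613,0,0,0,0 | 0.036,-0.1227,0,0,0,0 | 0.0547,-0.184,0,0,0,0 | 0.072,-0.2453,0,0,0,0 | 0.0907,-0.3067,0,0,0,0'; python3 -m pendant '0.0181,-0.0613,0,0,0,0 | 0.036,-0.1227,0,0,0,0 | 0.0547,-0.184,0,0,0,0 | 0.072,-0.2453,0.0133,0,0,0 | 0.0907,-0.3067,0.04,0,0,0'; python3 -m pendant '0.0173,-0.06,0.0267,0,0,0 | 0.0347,-0.1173,0.0667,0,0,0 | 0.048,-0.1667,0.1133,0,0,0 | 0.0507,-0.1747,0.16,0,0,0 | 0.0507,-0.1747,0.16,0,0,0'
python3 - <<'E'
from h import *
c=camera_info("wrist");im,d=grab_frame("wrist");np.savez("w1.npz",im=im,d=d,**c);cv2.imwrite("pics/w1.png",im)
print(c,r.get_obs()["tcp_pos"],r.get_obs()["joints"])
f,dd=grab_frame("top");np.savez("top1.npz",im=f,d=dd)
E
```

```text
clock: 1.6
tcp_pos: [0.503, -0.121, 0.3636]
orientation: [3.113, 0.421, -0.001]
contact_force: [0.9, -0.3, 0.4]
grip_width: 0.0499
gripper_force: 0.0
clock: 2.1
tcp_pos: [0.5082, 0.1172, 0.3356]
orientation: [-3.113, -0.421, -0.005]
contact_force: [-0.2, -0.6, -0.3]
grip_width: 0.0501
gripper_force: 0.0
clock: 2.6
tcp_pos: [0.5064, 0.2523, 0.2095]
orientation: [3.11, 0.428, -0.015]
contact_force: [-0.3, -0.2, -0.2]
grip_width: 0.0497
gripper_force: 0.0
{'camera_matrix': array([[325.1922621 ,   0.        , 280.00695458],
       [  0.        , 325.1922621 , 206.18833929],
       [  0.        ,   0.        ,   1.        ]]), 'R': array([[ 2.70776481e-01, -9.62642012e-01, -6.74041480e-04],
       [-9.09600942e-01, -2.56085929e-01,  3.27179038e-01],
       [-3.15128900e-01, -8.79792796e-02, -9.44962128e-01]]), 't': array([0.10527357, 0.511543  , 0.47298844])} [0.50814412 0.25121872 0.21222464] [-0.20292773  0.44990357 -0.46652192  1.87393389  0.25441568  0.88272916
 -2.09344092]
```

View pics/w1.png

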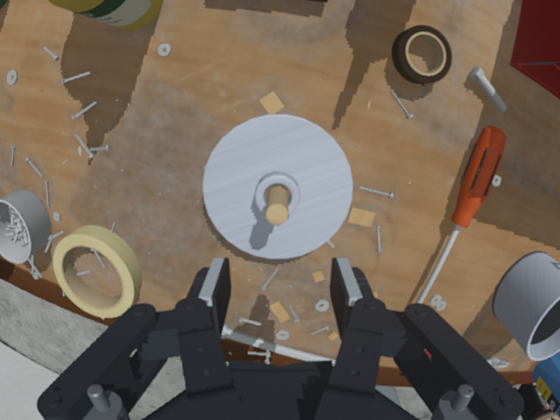

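The wrist view shows the post top at about (277,213), the collar at about (277,192), and the cover disc spanning columns 203-353. I'll measure the post top from this view.

```bash
cat >> h.py <<'E'
def wray(uv,c,z):
    K=c["camera_matrix"];q=(np.array(uv,float)-K[:2,2])/K[0,0];t=np.hypot(*q)
    d=np.r_[q/t*np.sin(t),np.cos(t)]@c["R"];o=-c["t"]@c["R"];return o+d*(z-o[2])/d[2]
E
python3 - <<'E'
from h import *
f=np.load("w1.npz");im=f["im"];c=f
hsv=cv2.cvtColor(im,cv2.COLOR_BGR2HSV)
m=((hsv[...,1]>80)&(hsv[...,0]<30)&(hsv[...,2]>100)).astype(np.uint8);m2=np.zeros_like(m);m2[170:240,250:310]=m[170:240,250:310]
n,l,s,ce=cv2.connectedComponentsWithStats(m2)
for i in range(1,n):
    if s[i,4]>30:print(s[i],ce[i])
# top ellipse
print("post",[wray(p,c,.077).round(4) for p in ((277,212),(277,213))])
g=(hsv[...,1]<60)&(hsv[...,2]>110);g[:100]=0;g[265:]=0;g[:,:195]=0;g[:,360:]=0
k,_=cv2.findContours(g.astype(np.uint8),cv2.RETR_EXTERNAL,cv2.CHAIN_APPROX_NONE);k=max(k,key=cv2.contourArea)
h=cv2.convexHull(k)[:,0];print("cover",circ(np.array([wray(p,c,.022)[:2] for p in h])))
# bright post-top disc
print(hsv[205:225:2,262:294:3,2]); print(np.load("top1.npz")["im"].shape)
o=r.get_obs();print(o["tcp_pos"],o["orientation"])
E
```

```text
post [array([0.5138, 0.2559, 0.077 ]), array([0.5131, 0.2557, 0.077 ])]
cover (array([0.51290861, 0.25872127]), np.float64(0.06564573485081637))
[[184 157 128 162 187 188 184 157 139 174 186]
 [173 116 153 188 185 184 185 184 146 186 186]
 [160 112 178 187 186 185 183 185 167 182 186]
 [131 126 185 184 186 186 186 184 181 180 182]
 [126 132 185 183 184 184 185 185 185 174 181]
 [128 131 185 184 184 183 183 184 184 165 187]
 [131 127 180 183 184 184 182 183 181 178 189]
 [129 126 166 178 180 183 184 183 173 188 189]
 [125 126 140 170 174 178 182 180 178 189 188]
 [126 127 126 148 167 169 171 171 189 186 187]]
(420, 560, 3)
[0.50959953 0.25080154 0.21425352] [ 3.11216284  0.42107298 -0.00340372]
```

Scaled: 0.05 m / 0.75 = 0.0667, 0.04 m / 0.75 = 0.0533.

```bash
python3 -m pendant '0,0,0.0267,0,0,0 | 0,0,0.0533,0,0,0 | 0,0,0.0667,0,0,0 | 0,0,0.0667,0,0,0 | 0,0,0.0667,0,0,0'; python3 -m pendant '0,0,0,0,0,0 | 0,0,0,0,0,0'
```

```text
clock: 3.2
tcp_pos: [0.5108, 0.2511, 0.1661]
orientation: [-3.113, -0.419, -0.003]
contact_force: [0.1, -0.2, -0.0]
grip_width: 0.0504
gripper_force: 0.0
clock: 3.4
tcp_pos: [0.5104, 0.2516, 0.1657]
orientation: [-3.113, -0.42, -0.002]
contact_force: [0.6, 0.1, -0.6]
grip_width: 0.0502
gripper_force: 0.0
```

Scaled: 0.032 m / 0.75 = 0.0427, 0.025 m / 0.75 = 0.0333.

```bash
python3 -m pendant '0.0027,-0.0053,0.02,0,0,0 | 0.0027,-0.0053,0.0333,0,0,0 | 0.0027,-0.0053,0.0427,0,0,0 | 0.0027,-0.0053,0.0427,0,0,0 | 0.0027,-0.0053,0.0427,0,0,0'; python3 - <<'E'
from h import *
c=camera_info("wrist");im,d=grab_frame("wrist");cv2.imwrite("pics/w2.png",im);o=r.get_obs();print(o["tcp_pos"],o["contact_force"])
E
```

```text
clock: 3.9
tcp_pos: [0.5105, 0.2557, 0.1322]
orientation: [3.113, 0.421, -0.001]
contact_force: [-0.2, -0.9, 0.1]
grip_width: 0.05
gripper_force: 0.0
[0.51079817 0.25585279 0.13266338] [-0.44879284  0.56002516 -0.86856912]
```

View pics/w2.png

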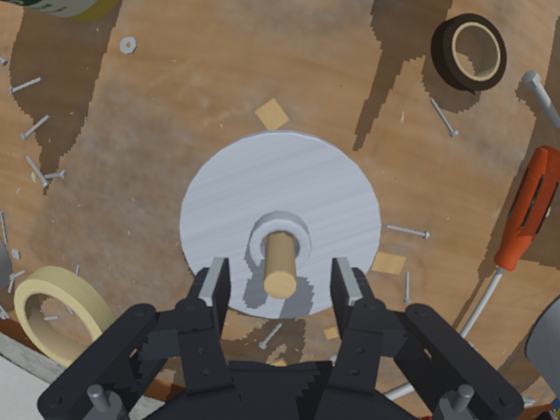

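The post top, at (280,285), is centred between the pads at columns 228 and 332, so I'll close the gripper.

Scaled: -0.03 m / 0.75 = -0.04, -0.02 m / 0.75 = -0.0267.

```bash
python3 -m pendant '0,0,0,0,0,0 | 0,0,0,0,0,0 | 0,0,0,0,0,0 | 0,0,0,0,0,0 | 0,0,0,0,0,0' 0 60; python3 -m pendant '0,0,0,0,0,0 | 0,0,-0.0053,0,0,0 | 0,0,-0.0133,0,0,0 | 0,0,-0.0267,0,0,0 | 0,0,-0.04,0,0,0'; python3 -m pendant '0,0,0,0,0,0 | 0,0,0,0,0,0'; python3 - <<'E'
from h import *
im,d=grab_frame("scene");np.savez("scene2.npz",im=im,d=d);cv2.imwrite("pics/s2.png",cv2.resize(im[60:330,120:400],None,fx=2,fy=2));o=r.get_obs();print(o["tcp_pos"],o["contact_force"],o["moment"])
E
```

```text
clock: 4.45
tcp_pos: [0.5109, 0.2561, 0.1332]
orientation: [-3.113, -0.421, -0.001]
contact_force: [-1.3, 0.0, 5.7]
grip_width: 0.0131
gripper_force: 58.7
clock: 4.95
tcp_pos: [0.5106, 0.2556, 0.1633]
orientation: [3.113, 0.421, -0.001]
contact_force: [0.7, -0.7, -3.5]
grip_width: 0.0133
gripper_force: 58.5
clock: 5.15
tcp_pos: [0.5109, 0.2558, 0.1632]
orientation: [-3.113, -0.421, -0.001]
contact_force: [0.3, -0.2, -2.9]
grip_width: 0.0136
gripper_force: 58.5
[0.51069316 0.25562577 0.16273237] [-0.8286631  -0.01054809 -3.16753902] [ 0.019663   -0.01990531 -0.06695914]
```

View pics/s2.png

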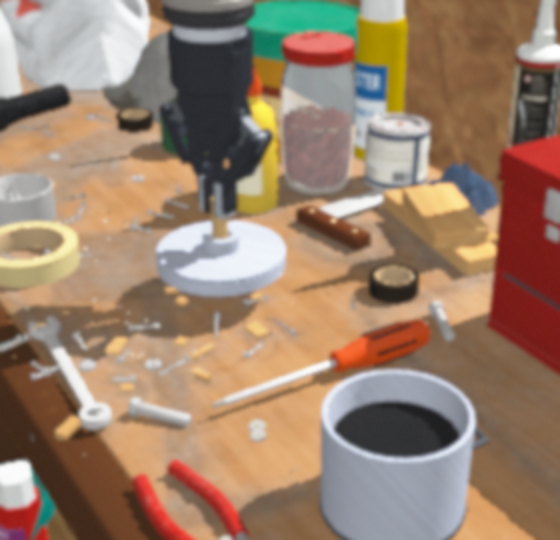

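The nested pair is in the air and level, with the post between the fingers and the cover riding on the lid disc. Next I'll raise it and carry it to the canister.

Scaled: -0.09 m / 0.75 = -0.12, -0.085 m / 0.75 = -0.1133.

```bash
python3 -m pendant '0,0,-0.0267,0,0,0 | 0,0,-0.06,0,0,0 | -0.004,0.0107,-0.0933,0,0,0 | -0.0133,0.032,-0.1133,0,0,0 | -0.0267,0.064,-0.12,0,0,0'; python3 -m pendant '-0.0147,0.0373,0,0,0,0 | -0.0307,0.0747,0,0,0,0 | -0.0453,0.112,0,0,0,0 | -0.0613,0.1493,0,0,0,0 | -0.076,0.1867,0,0,0,0'; python3 -m pendant '-0.0147,0.0373,0,0,0,0 | -0.0307,0.0747,0,0,0,0 | -0.0453,0.112,0,0,0,0 | -0.0573,0.1427,0,0,0,0 | -0.0653,0.1653,0,0,0,0';python3 -m pendant '-0.004,0.008,0,0,0,0 | -0.0059,0.0095,0,0,0,0 | -0.0059,0.0095,0,0,0,0 | -0.0059,0.0095,0,0,0,0 | -0.0059,0.0095,0,0,0,0'; python3 - <<'E'
from h import *
o=r.get_obs();print(o["tcp_pos"],o["contact_force"])
im,d=grab_frame("scene");np.savez("scene3.npz",im=im,d=d);
im2,d2=grab_frame("top");np.savez("top3.npz",im=im2,d=d2)
cv2.imwrite("pics/s3.png",np.hstack([cv2.resize(im[60:360,180:460],(400,428)),cv2.resize(im2[120:330,270:466],(400,428))]))
E
```

```text
clock: 5.7
tcp_pos: [0.5045, 0.2056, 0.2543]
orientation: [-3.111, -0.425, -0.004]
contact_force: [0.3, -0.1, -2.8]
grip_width: 0.013
gripper_force: 59.1
clock: 6.2
tcp_pos: [0.4857, 0.0528, 0.2523]
orientation: [3.113, 0.421, -0.001]
contact_force: [0.1, -0.3, -3.1]
grip_width: 0.0134
gripper_force: 59.0
clock: 6.7
tcp_pos: [0.4712, -0.0804, 0.2522]
orientation: [3.113, 0.418, -0.002]
contact_force: [0.1, -0.1, -3.5]
grip_width: 0.0129
gripper_force: 59.0
clock: 7.2
tcp_pos: [0.4699, -0.0854, 0.2527]
orientation: [-3.113, -0.424, -0.0]
contact_force: [1.2, 0.2, -4.2]
grip_width: 0.0136
gripper_force: 59.0
[ 0.4699113  -0.08544391  0.25269922] [ 1.17361564  0.22481831 -4.16323948]
```

View pics/s3.png

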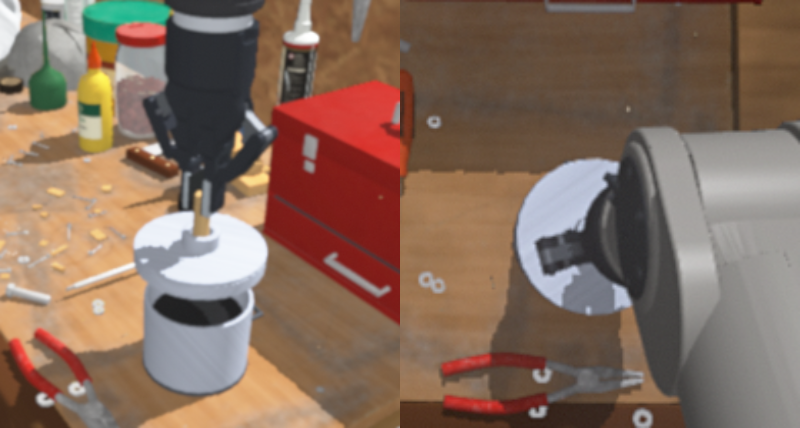

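The pair hangs over the canister mouth and looks level. The scene crop shows the cover at about (200,255), with the canister right beneath it. I'll check tilt and centring from depth.

```bash
python3 - <<'E'
from h import *
C=np.array([.470,-.086])
for n,lo,hi in(("top",.12,.16),("scene",.12,.16)):
    f=np.load(n+"3.npz");c=camera_info(n);W=cloud(f["d"],c)
    hsv=cv2.cvtColor(f["im"],cv2.COLOR_BGR2HSV)
    m=(W[...,2]>lo)&(W[...,2]<hi)&(np.hypot(W[...,0]-C[0],W[...,1]-C[1])<.075)&(hsv[...,2]>90)
    P=W[m];R=np.hypot(*(P[:,:2]-C).T);
    Q=P[(R>.025)&(R<.058)]
    for _ in range(4):
        s=np.linalg.lstsq(np.c_[Q[:,:2]-C,np.ones(len(Q))],Q[:,2],rcond=None)[0];e=Q[:,2]-np.c_[Q[:,:2]-C,np.ones(len(Q))]@s
        Q=Q[abs(e)<max(.0015,1.5*e.std())]
    print(n,len(Q),"slopes,z",s.round(4),e.std())
    v,u=np.nonzero(m&(abs(W[...,2]-s[2])<.006));h=cv2.convexHull(np.c_[u,v].astype(np.float32))[:,0]
    H=np.array([ray(q,c,s[2])[:2] for q in h])
    if n=="top": H=H[H[:,1]>C[1]+.0]; 
    for _ in range(3):
        ce,rad=circ(H);e=np.hypot(*(H-ce).T)-rad;H=H[abs(e)<max(.0012,1.5*e.std())]
    print("  circle",ce.round(4),rad.round(4),len(H))
E
```

```text
top 1067 slopes,z [-0.0036  0.0015  0.143 ] 0.0008246729679918625
  circle [ 0.4702 -0.0838] 0.0623 17
scene 2289 slopes,z [-1.30e-03 -1.00e-04  1.42e-01] 0.0005922915918591127
  circle [ 0.4697 -0.0904] 0.0655 23
```

Scaled: 0.032 m / 0.75 = 0.0427, 0.03 m / 0.75 = 0.04.

```bash
python3 -m pendant '0,0.0013,0.0133,0,0,0 | 0,0.0013,0.0267,0,0,0 | 0,0.0013,0.0347,0,0,0 | 0,0.0013,0.04,0,0,0 | 0,0.0013,0.0427,0,0,0'; python3 -m pendant '0,0,0.0027,0,0,0 | 0,0,0.0053,0,0,0 | 0,0,0.008,0,0,0 | 0,0,0.0107,0,0,0 | 0,0,0.0107,0,0,0'; python3 - <<'E'
from h import *
o=r.get_obs();print(o["tcp_pos"],o["contact_force"],o["moment"])
im,d=grab_frame("scene");cv2.imwrite("pics/s4.png",cv2.resize(im[140:350,220:430],(600,600)))
E
```

```text
clock: 7.8
tcp_pos: [0.4698, -0.0874, 0.22]
orientation: [-3.113, -0.421, 0.002]
contact_force: [-0.6, -0.0, -3.6]
grip_width: 0.0134
gripper_force: 59.0
clock: 8.3
tcp_pos: [0.4699, -0.0875, 0.2125]
orientation: [-3.113, -0.421, 0.0]
contact_force: [0.3, 0.6, -3.4]
grip_width: 0.0134
gripper_force: 59.0
[ 0.46992087 -0.08746224  0.21252631] [ 0.27159466  0.56268404 -3.42153474] [ 0.01752805 -0.04463041  0.04777492]
```

View pics/s4.png

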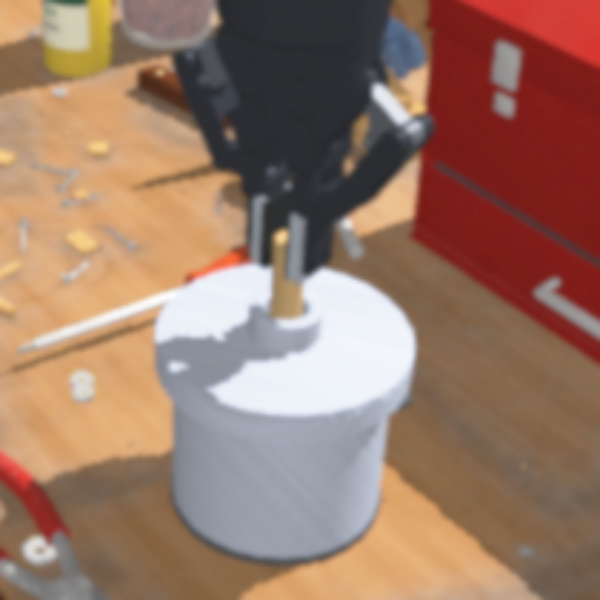

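The lid is inside the mouth and the skirt overlaps the canister wall. There is no contact force yet, so I'll keep lowering.

Scaled: 0.009 m / 0.75 = 0.012, -0.001 m / 0.75 = -0.0013.

```bash
python3 -m pendant '-0.0013,-0.0013,0.004,0,0,0 | -0.0013,-0.0013,0.008,0,0,0 | -0.0013,-0.0013,0.012,0,0,0 | -0.0013,-0.0013,0.012,0,0,0'; python3 -m pendant '0,0,0.0027,0,0,0 | 0,0,0.0053,0,0,0 | 0,0,0.0053,0,0,0';python3 -m pendant '0,0,0.0013,0,0,0 | 0,0,0.0027,0,0,0 | 0,0,0.0027,0,0,0'
```

```text
clock: 8.75
tcp_pos: [0.4685, -0.0867, 0.2032]
orientation: [-3.113, -0.421, 0.001]
contact_force: [0.3, -0.9, -3.3]
grip_width: 0.0132
gripper_force: 59.0
clock: 9.05
tcp_pos: [0.4689, -0.0868, 0.1996]
orientation: [3.113, 0.421, 0.0]
contact_force: [0.3, -0.4, -1.7]
grip_width: 0.0134
gripper_force: 59.1
clock: 9.35
tcp_pos: [0.4688, -0.0868, 0.1977]
orientation: [3.113, 0.421, 0.0]
contact_force: [-0.5, -0.2, -1.8]
grip_width: 0.0131
gripper_force: 59.1
```

The cover has landed: the load dropped by about 1.5 N at z=0.200. From here I'll go in 1 mm steps and feel for the pad.

Scaled: 0.001 m / 0.75 = 0.0013.

```bash
for i in 1; do python3 -m pendant '0,0,0.0013,0,0,0 | 0,0,0.0013,0,0,0 | 0,0,0.0013,0,0,0'; python3 -m pendant '0,0,0.0013,0,0,0 | 0,0,0.0013,0,0,0 | 0,0,0.0013,0,0,0';  python3 -m pendant '0,0,0.0013,0,0,0 | 0,0,0.0013,0,0,0 | 0,0,0.0013,0,0,0'; done | grep -E "tcp|contact"
```

```text
tcp_pos: [0.4688, -0.0868, 0.1967]
contact_force: [0.2, 0.7, -2.2]
tcp_pos: [0.4688, -0.0867, 0.1957]
contact_force: [0.5, -0.0, -1.5]
tcp_pos: [0.4688, -0.0868, 0.1947]
contact_force: [-0.2, -0.1, -1.4]
```

Scaled: 0.001 m / 0.75 = 0.0013.

```bash
(python3 -m pendant '0,0,0.0013,0,0,0 | 0,0,0.0013,0,0,0 | 0,0,0.0013,0,0,0'; python3 -m pendant '0,0,0.0013,0,0,0 | 0,0,0.0013,0,0,0 | 0,0,0.0013,0,0,0';  python3 -m pendant '0,0,0.0013,0,0,0 | 0,0,0.0013,0,0,0 | 0,0,0.0013,0,0,0'; python3 -m pendant '0,0,0.0013,0,0,0 | 0,0,0.0013,0,0,0 | 0,0,0.0013,0,0,0') | grep -E "tcp|contact"
```

```text
tcp_pos: [0.4688, -0.0868, 0.1938]
contact_force: [-0.6, -0.5, -0.2]
tcp_pos: [0.4689, -0.0868, 0.1928]
contact_force: [-0.8, 0.9, 0.3]
tcp_pos: [0.4689, -0.0867, 0.1918]
contact_force: [-1.5, 0.1, 2.1]
tcp_pos: [0.4689, -0.0868, 0.1908]
contact_force: [0.1, 0.8, 4.0]
```

```bash
(python3 -m pendant '0,0,0.0013,0,0,0 | 0,0,0.0013,0,0,0 | 0,0,0.0013,0,0,0'; python3 -m pendant '0,0,0.0013,0,0,0 | 0,0,0.0013,0,0,0 | 0,0,0.0013,0,0,0';python3 -m pendant '0,0,0,0,0,0';python3 -m pendant '0,0,0,0,0,0') | grep -E "tcp|contact"
```

```text
tcp_pos: [0.4689, -0.0867, 0.1898]
contact_force: [-1.1, 0.4, 4.2]
tcp_pos: [0.469, -0.0867, 0.1889]
contact_force: [-1.6, 0.6, 6.2]
tcp_pos: [0.469, -0.0867, 0.189]
contact_force: [-2.1, 0.2, 6.8]
tcp_pos: [0.469, -0.0867, 0.189]
contact_force: [-1.9, -0.3, 6.7]
```

Scaled: 0.0007 m / 0.75 = 0.0009.

```bash
(python3 -m pendant '0,0,0.0009,0,0,0 | 0,0,0.0009,0,0,0 | 0,0,0.0009,0,0,0 | 0,0,0.0009,0,0,0';python3 -m pendant '0,0,0,0,0,0';python3 -m pendant '0,0,-0.0013,0,0,0 | 0,0,-0.0027,0,0,0 | 0,0,-0.004,0,0,0 | 0,0,-0.0047,0,0,0 | 0,0,-0.0047,0,0,0'; python3 -m pendant '0,0,0,0,0,0 | 0,0,0,0,0,0 | 0,0,0,0,0,0 | 0,0,0,0,0,0 | 0,0,0,0,0,0' .055 60; python3 -m pendant '0,0,-0.0133,0,0,0 | 0,0,-0.04,0,0,0 | 0,0,-0.08,0,0,0 | 0,0,-0.1067,0,0,0 | 0,0,-0.1067,0,0,0' ) | grep -vE "clock|orient"
python3 - <<'E'
from h import *
c=camera_info("wrist");im,d=grab_frame("wrist");np.savez("w5.npz",im=im,d=d,**c);im2,d2=grab_frame("scene");np.savez("s5.npz",im=im2,d=d2)
o=r.get_obs();print(o["tcp_pos"],o["clock"])
cv2.imwrite("pics/w5.png",np.hstack([im[60:360,130:430],cv2.resize(im2[150:350,220:420],(300,300))]))
E
```

```text
tcp_pos: [0.469, -0.0868, 0.1883]
contact_force: [-1.9, 0.8, 7.8]
grip_width: 0.014
gripper_force: 59.9
tcp_pos: [0.469, -0.0867, 0.1883]
contact_force: [-2.2, 0.3, 7.3]
grip_width: 0.0131
gripper_force: 59.9
tcp_pos: [0.4689, -0.0868, 0.1915]
contact_force: [0.2, -0.9, 2.0]
grip_width: 0.013
gripper_force: 59.8
tcp_pos: [0.4688, -0.0867, 0.1914]
contact_force: [0.7, 0.1, -1.3]
grip_width: 0.0551
gripper_force: 0.0
tcp_pos: [0.4705, -0.0868, 0.275]
contact_force: [0.7, -0.0, 0.6]
grip_width: 0.0547
gripper_force: 0.0
[ 0.46887396 -0.08680132  0.2721016 ] 14.35
```

View pics/w5.png

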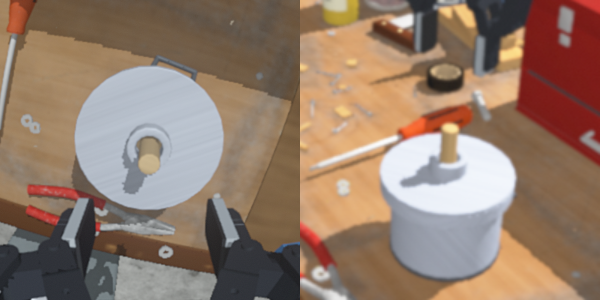

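The cover sits on the rim and the post stands free, with its top at wrist pixel (279,223) and the collar at about (278,203). I'll work out the collar centre.

```bash
python3 - <<'E'
from h import *
c=np.load("w5.npz");im=c["im"];hsv=cv2.cvtColor(im,cv2.COLOR_BGR2HSV)
print("post",wray((279.5,223),c,.137).round(4),"collar",wray((278,203),c,.105).round(4))
g=(hsv[...,1]<70)&(hsv[...,2]>110);g[:115]=0;g[275:]=0;g[:,:200]=0;g[:,357:]=0
v,u=np.nonzero(cv2.morphologyEx(g.astype(np.uint8),cv2.MORPH_OPEN,np.ones((9,9))));h=cv2.convexHull(np.c_[u,v].astype(np.float32))[:,0]
H=np.array([wray(p,c,.089)[:2] for p in h])
for _ in range(4):
    ce,rad=circ(H);e=np.hypot(*(H-ce).T)-rad;H=H[abs(e)<max(.0012,1.5*e.std())]
print("cover",ce.round(4),rad,len(H))
f=np.load("s5.npz");W=cloud(f["d"],camera_info("scene"));C=np.array([.469,-.087]);R=np.hypot(*(W[...,:2]-C).T).T
for nm,lo,hi,ra in(("disc",.08,.098,.06),("collar",.1,.112,.03),("post",.115,.15,.02)):
    P=W[(R<ra)&(W[...,2]>lo)&(W[...,2]<hi)];print(nm,len(P),P.mean(0).round(4),np.percentile(P[:,2],[5,50,95,99]).round(4))
P=W[(R<.058)&(R>.03)&(W[...,2]>.08)&(W[...,2]<.098)];print(np.linalg.lstsq(np.c_[P[:,:2]-C,np.ones(len(P))],P[:,2],rcond=None)[0].round(4))
print(r.get_obs()["tcp_pos"])
E
```

```text
post [ 0.4706 -0.0871  0.137 ] collar [ 0.4745 -0.0849  0.105 ]
cover [ 0.4713 -0.0862] 0.06273215896723494 26
disc 2971 [ 0.4637 -0.0932  0.0897] [0.0883 0.0895 0.0911 0.096 ]
collar 305 [ 0.4669 -0.0927  0.1049] [0.1009 0.105  0.1102 0.1117]
post 212 [ 0.4679 -0.0915  0.129 ] [0.1163 0.1299 0.1381 0.1384]
[ 0.0001 -0.001   0.0895]
[ 0.46887396 -0.08680132  0.2721016 ]
```

Scaled: 0.08 m / 0.75 = 0.1067, 0.065 m / 0.75 = 0.0867.

```bash
(python3 -m pendant '0.0013,0,0.0267,0,0,0 | 0.0013,0,0.06,0,0,0 | 0.0013,0,0.0867,0,0,0 | 0.0013,0,0.1067,0,0,0 | 0.0013,0,0.1067,0,0,0'; python3 -m pendant '0,0,0.0133,0,0,0 | 0,0,0.0267,0,0,0 | 0,0,0.0347,0,0,0 | 0,0,0.0347,0,0,0') | grep -vE "clock|orient"
python3 - <<'E'
from h import *
im2,d2=grab_frame("scene");im,d=grab_frame("wrist")
o=r.get_obs();print(o["tcp_pos"],o["contact_force"])
cv2.imwrite("pics/s6.png",np.hstack([im[60:360,130:430],cv2.resize(im2[150:350,220:420],(450,300))[:,:]]))
E
```

```text
tcp_pos: [0.4678, -0.0863, 0.1888]
contact_force: [-0.7, 0.2, 0.1]
grip_width: 0.0551
gripper_force: 0.0
tcp_pos: [0.4693, -0.0864, 0.1647]
contact_force: [-0.5, 0.1, 1.0]
grip_width: 0.0548
gripper_force: 0.0
[ 0.4698624  -0.08645745  0.16557147] [-0.39652576  0.66505588 -0.14312319]
```

View pics/s6.png

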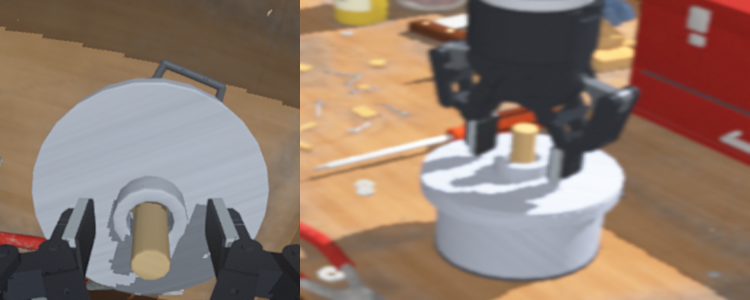

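The collar is centred between the pads, whose inner edges are at columns 92 and 208. The tips reach below the collar top and the post stands free between the fingers, so I'll close and try a small lift.

Scaled: -0.01 m / 0.75 = -0.0133, -0.007 m / 0.75 = -0.0093.

```bash
(python3 -m pendant '0,0,0,0,0,0 | 0,0,0,0,0,0 | 0,0,0,0,0,0 | 0,0,0,0,0,0 | 0,0,0,0,0,0' .02 60; python3 -m pendant '0,0,-0.0027,0,0,0 | 0,0,-0.0053,0,0,0 | 0,0,-0.0093,0,0,0 | 0,0,-0.0133,0,0,0 | 0,0,-0.0133,0,0,0') | grep -vE "orient"
python3 - <<'E'
from h import *
im2,d2=grab_frame("scene");W=cloud(d2,camera_info("scene"));C=np.array([.469,-.087]);R=np.hypot(W[...,0]-C[0],W[...,1]-C[1])
P=W[(R<.057)&(R>.03)&(W[...,2]>.085)&(W[...,2]<.108)]
for _ in range(4):
    A=np.c_[P[:,:2]-C,np.ones(len(P))];s=np.linalg.lstsq(A,P[:,2],rcond=None)[0];e=P[:,2]-A@s;P=P[abs(e)<max(.0015,1.5*e.std())]
print(len(P),s.round(4),e.std())
o=r.get_obs();print(o["tcp_pos"],o["contact_force"],o["moment"])
E
```

```text
clock: 15.85
tcp_pos: [0.4701, -0.0865, 0.1664]
contact_force: [-1.5, 1.1, 7.1]
grip_width: 0.0335
gripper_force: 58.9
clock: 16.35
tcp_pos: [0.47, -0.0865, 0.176]
contact_force: [0.1, 0.5, -0.8]
grip_width: 0.0333
gripper_force: 59.7
1709 [-0.0006 -0.0024  0.0989] 0.0006393539816189223
[ 0.46990216 -0.08650633  0.17572205] [-0.81073108 -0.78616613 -2.5314992 ] [-0.01761408  0.04824953  0.06641906]
```

Scaled: -0.05 m / 0.75 = -0.0667, -0.04 m / 0.75 = -0.0533.

```bash
(python3 -m pendant '0,0,-0.0133,0,0,0 | 0,0,-0.0267,0,0,0 | 0,0,-0.04,0,0,0 | 0,0,-0.0533,0,0,0 | 0,0,-0.0667,0,0,0'; python3 -m pendant '0,0,-0.016,0,0,0 | 0,0,-0.0347,0,0,0 | 0,0,-0.056,0,0,0 | 0,0,-0.0747,0,0,0 | 0,0,-0.0867,0,0,0';python3 -m pendant '0,0,0,0,0,0 | 0,0,0,0,0,0 | 0,0,0,0,0,0 | 0,0,0,0,0,0 | 0,0,0,0,0,0') | grep -vE "orient"
python3 - <<'E'
from h import *
im2,d2=grab_frame("scene");W=cloud(d2,camera_info("scene"));C=np.array([.469,-.087]);R=np.hypot(W[...,0]-C[0],W[...,1]-C[1])
P=W[(R<.057)&(R>.03)&(W[...,2]>.19)&(W[...,2]<.23)]
for _ in range(4):
    A=np.c_[P[:,:2]-C,np.ones(len(P))];s=np.linalg.lstsq(A,P[:,2],rcond=None)[0];e=P[:,2]-A@s;P=P[abs(e)<max(.0015,1.5*e.std())]
print(len(P),s.round(4),e.std())
Q=W[(R<.02)&(W[...,2]>.08)&(W[...,2]<.15)];print("post top z",len(Q),np.percentile(Q[:,2],[50,95]) if len(Q) else 0)
o=r.get_obs();print(o["tcp_pos"],o["contact_force"],np.abs(o["qvel"]).max())
cv2.imwrite("pics/s7.png",cv2.resize(im2[80:350,210:430],(489,600)))
E
```

```text
clock: 16.9
tcp_pos: [0.4699, -0.0865, 0.2267]
contact_force: [0.5, 0.1, -1.5]
grip_width: 0.0336
gripper_force: 59.9
clock: 17.4
tcp_pos: [0.4701, -0.0864, 0.2922]
contact_force: [-0.4, -0.6, -1.7]
grip_width: 0.0336
gripper_force: 59.9
clock: 17.9
tcp_pos: [0.4695, -0.0865, 0.29]
contact_force: [-0.0, 0.3, -1.2]
grip_width: 0.0337
gripper_force: 59.9
1698 [-0.0019 -0.0025  0.213 ] 0.0004961278280272901
post top z 449 [0.11291829 0.13774334]
[ 0.46960823 -0.08645104  0.29010691] [-0.37491005  0.15685688 -1.97132629] 0.003775376002151771
```

View pics/s7.png

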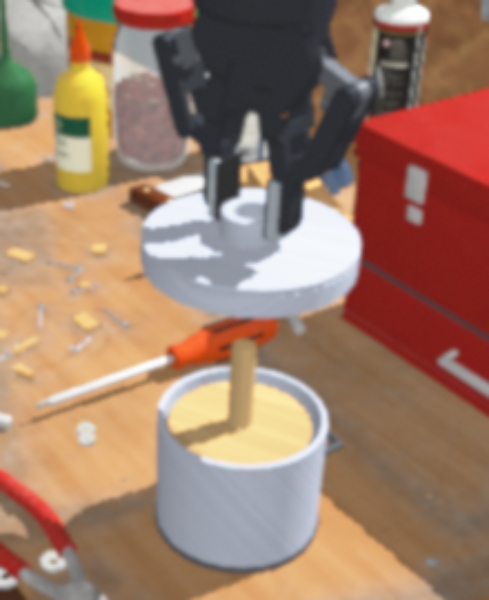

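The cover is held level with its skirt at z≈0.195, about 57 mm above the post top at 0.138. The inner lid sits level in the canister, so I'll hand in.

```bash
python3 -c "
from bench import r
print(r.hand_in())"
```

```text
the job is handed in; nothing more can be done
None
```

The job is handed in at about 18 s: the inner lid was pressed home with about 7.5 N and sits level, and the dust cover is held level and still about 57 mm above the post top (no verdict was returned).

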